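Set the label jig's stop to the green mark

TASK

Set up the labelling jig for the next batch of cartons: slide the blue-gripped stop along its rail until its red pointer is centred on the green mark of the same jig, then let go. Leave the yellow-gripped stop on the other jig where it is.

Things in the scene. Friction and masses are not known exactly. Their poses are not given: they have to be found in the camera images.
- blue_grip (a point): Middle of the blue upright grip of the stop to slide, 70 mm above the table. Grip: 20 mm along the rail, 30 across, top 19 mm above this point; it stands on an aluminium carriage 50 mm along by 44 across, top 25 mm below this point. Axes: y along the rail (robot's left), x across it (away from the robot), z up. The red pointer on the carriage's +x side, its tip 31 mm off in +x, has the same y.
- green_mark: Fixed green tile on the same jig as the blue grip, 24 mm across and 16 along the rail, 4 thick; origin at the centre of its underside; axes parallel to the blue grip's (y along the rail). It lies 41 mm to +x of the grip's path: the pointer is on it when grip and tile have the same y in these axes. The orange tiles, and the green one on the other jig, do not count.
- blue_stop (a joint): Slide of the blue-gripped stop in m: 0 at mid-rail, growing to +y (robot's left), from -0.125 to 0.125. Starts within 0.025 of 0; the mark is 0.055 to 0.1 from 0, on either side. About 3 N of friction; stays where it is left. Its jig, a fixed plywood board 120 x 360 mm, 15 thick, rail end blocks 41 mm high, is turned up to 7 degrees and is the nearer or the farther of two.
- yellow_grip (a point): Middle of the yellow grip on the other, otherwise identical jig, about 190 mm nearer or farther than the blue one's; same sizes, height and axes. To be left where it is.

How it is judged:
By the outcome, as a careful person would: the job done as asked, in the order asked, and still so for the second after the job is handed in, with the robot touching nothing.
It also fails if it takes over 32 s, if anything falls off the work surface, if the arm or the gripper's body presses on something with over 40 N, if the wrist force passes 120 N, or if a joint passes its speed limit or range.

ROBOT

A 6-joint arm with a two-finger parallel gripper is mounted at the origin on the work surface. World frame = base frame: x ahead of the robot, y to its left, z up, the work surface at z = 0. Lengths are in m, angles in rad, forces in N, time in s.
With the tool pointing down it reaches from about 0.4 to 0.925 m from the base axis. Payload 12.5 kg.
Tool frame: the origin (TCP) lies between the finger pads; the fingertips stand 8 mm ahead of it and the grasp point (between the pads) lies 11 mm behind it; z points along the fingers, y is the line along which they close (so a half turn about z gives the same grasp; the last joint's range is limited). The gripper opens to 95 mm and grips with 3 to 60 N. Pads are 20 mm wide; open, the fingers measure 119 mm over their backs; the gripper's body (75 mm by 180 mm) begins 59 mm behind the grasp point.
Start: joints at [1.057, 0.491, 1.559, -0, 1.092, -0.106], TCP at [0.248, 0.574, 0.223] pointing down, gripper open.
Joint ranges: [-3.1, 3.1], [-0.84, 2.19], [0.05, 2.79], [-1.13, 4.28], [0.06, 2.93], [-2.69, 2.69]. Speed limits (rad/s): [2.22, 2.22, 2.79, 3.14, 3.14, 3.14].

INTERFACE

Orientations are given as a unit quaternion [w, x, y, z].
In Python, from cell import arm gives the robot as it stands.
- The arm moves only by the tool nudge_tcp, called after ">>>" by a JSON object that holds its "op" and its "data", one argument or row to a line. Schema: {"type":"object","properties":{"ticks":{"type":"array","items":{"type":"number"},"minItems":7,"maxItems":70},"only":{"type":"string"},"quiet":{"type":"boolean"},"lines":{"type":"string"}},"required":["ticks"],"additionalProperties":false}. ticks is one flat list of numbers that holds 1 to 10 rows one after another, with no inner brackets; each row has 7 numbers: dx, dy, dz in normalised numbers (1 is 0.4 m), then a rotation vector rx, ry, rz in a scale on which 1.0 is pi/2 rad, then the opening from 0.0 (shut) to 1.0 (fully open); each row shifts and turns the commanded pose from where the row before left it, along the tool's axes as they then stand; what a row does not reach is not made up. A row lasts 1/8 s, in which the tool goes at most 0.0625 m and 0.188 rad, less where a joint would pass 70% of its speed; a pose out of reach is approached as far as the arm can. The fingers move at their own pace and stop on an object; the grip force is fixed at half the most. Time passes only in rows, so rows that do not move let the fingers close. The tool returns the time, the measured TCP pose, the force, the opening and the grip force at its end. only (a regular expression) keeps the lines of the reply that match it, lines (a string "A,B") keeps lines A to B, and quiet returns only ok. No shift or turn number may pass 1 either way. Input that does not fit is refused with a message, and nothing moves.
- arm.get_obs(): the state, without advancing time (a new reading comes with each control period).
- arm.grab_frame(name): name is "side" or "top"; returns the picture (400x640x3 uint8, blue, green, red); there is no depth.
- arm.calibration(name): a dict with "fov_y" (degrees; the focal length in pixels is half the picture's height over the tangent of half this angle, whatever the lens; pixels are square), "cx", "cy" (the principal point, pixels), "R" (3x3) and "t" (3): a world point X has camera coordinates R X + t. Camera axes: x right, y down, z forward; pixel columns grow to the right and rows downward; lengths in m; the calibration is good to about 2 mm. A picture is of the moment at which its call begins. calibration takes no time and is no camera call.
- arm.sign_off(): hands the job in; it is judged then, once.
The state is a dict: "time": time; "qpos": joint angles; "joint_velocities": joint speeds; "tau": joint torques, N m; "position": TCP position; "ee_rot": TCP orientation; "ft_force": force on the tool from outside, world axes, zero at the start; "torque": the same for the moment, N m; "opening": opening from 0.0 (shut) to 1.0 (fully open); "finger_force": force on a finger pad.
Only numpy, scipy, OpenCV 4.12 (cv2) and the standard library are available. Lean on these libraries where they do the work, as an engineer would, in place of code of your own. Each camera call takes 0.05 s, during which the arm holds its last target. There are 200 camera calls.

## Working session

There is one attempt and no reset: what is moved stays moved. The work goes in short steps, Python scripts to look and compute and a tool call to move; the robot and the scene stay as the last step left them, time stands still between calls to the robot, and variables do not carry over. Pictures are saved under pics/ and viewed, at most 10 in all, crops included, and the job is handed in when it is done.

```bash
mkdir -p pics; python3 - <<'E'
from cell import arm
import cv2,numpy as np
for n in("top","side"):
    cv2.imwrite(f"pics/{n}0.png",arm.grab_frame(n)); c=arm.calibration(n); print(n,c)
o=arm.get_obs(); print(o["time"],o["position"],o["ee_rot"],o["opening"])
E
```

```text
top {'fov_y': 42.79230070284626, 'cx': 327.4271036340749, 'cy': 199.51829347854215, 'R': array([[ 0.02130309, -0.99941053, -0.02692152],
       [-0.99480761, -0.01850918, -0.10007614],
       [ 0.09951886,  0.02891366, -0.9946155 ]]), 't': array([-0.02217038,  0.58130638,  0.66075377])}
side {'fov_y': 50.48238586535601, 'cx': 322.7158360583788, 'cy': 192.81988712164355, 'R': array([[-0.84203874, -0.53928749,  0.01182198],
       [-0.32724836,  0.49329492, -0.80595821],
       [ 0.42881146, -0.68251676, -0.59185438]]), 't': array([0.46414963, 0.27406474, 0.42574107])}
0.1 [0.2477665  0.57357927 0.22213466] [-1.40922432e-04  2.02493448e-01  9.79283497e-01 -4.63966565e-04] 0.9987639804122187
```

View pics/top0.png

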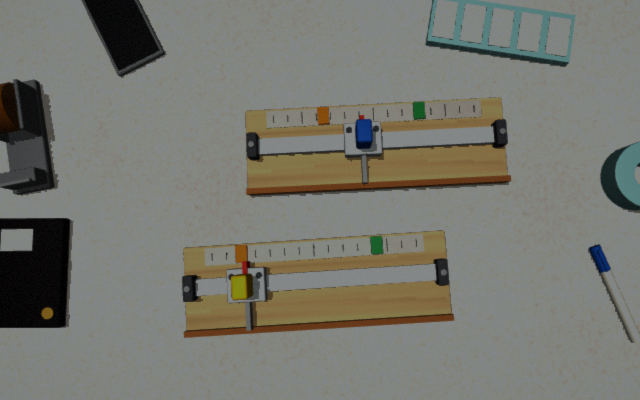

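View pics/side0.png

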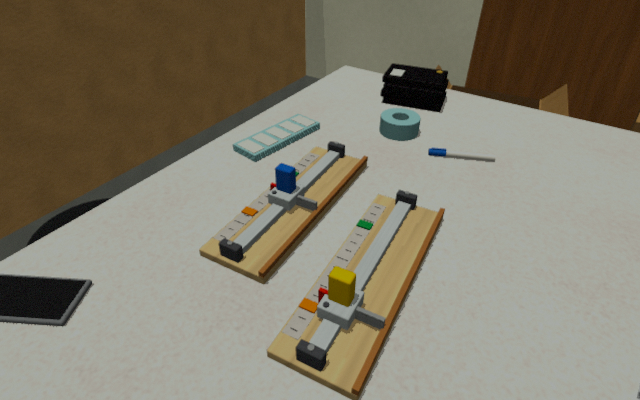

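The blue stop is on the far jig (top view: grip at about (364,133), its green mark at about (419,110), to −y). The yellow grip on the near jig is at (240,287).

```bash
cat > m.py <<'E'
import cv2,numpy as np
from cell import arm
def ray(n,uv,z):
    c=arm.calibration(n);f=200/np.tan(np.radians(c["fov_y"]/2))
    d=c["R"].T@np.array([(uv[0]-c["cx"])/f,(uv[1]-c["cy"])/f,1]);C=-c["R"].T@c["t"]
    return C+d*(z-C[2])/d[2]
H={"blue":((110,140,60),(128,255,255)),"green":((45,120,50),(75,255,255)),"red":((0,170,90),(6,255,255)),"black":((0,0,0),(179,255,60))}
def blobs(im,k,roi,amin=6):
    x0,y0,x1,y1=roi;hsv=cv2.cvtColor(im,cv2.COLOR_BGR2HSV)[y0:y1,x0:x1]
    n,l,s,c=cv2.connectedComponentsWithStats(cv2.inRange(hsv,*map(np.array,H[k])))
    return [(c[i]+[x0,y0],s[i]+np.array([x0,y0,0,0,0])) for i in range(1,n) if s[i][4]>=amin]
def direction(im):
    b=[max(blobs(im,"black",r,40),key=lambda t:t[1][4])[0] for r in((240,120,268,170),(488,110,515,155))]
    P=[ray("top",p,.041) for p in b];d=(P[0]-P[1])[:2];return d/np.linalg.norm(d),P
E
python3 - <<'E'
from m import *
from scipy.spatial.transform import Rotation as Ro
im=cv2.imread("pics/top0.png");d,P=direction(im)
print("rail",d,np.degrees(np.arctan2(-d[0],d[1])),P)
for k in("blue","green","red"):
    for c,s in blobs(im,k,(240,95,515,180)):print(k,c,s,ray("top",c,{"blue":.085,"green":.02,"red":.03}[k]))
s=cv2.imread("pics/side0.png")
for c,t in blobs(s,"blue",(260,150,310,200)):print("side",c,t,ray("side",c,.072))
q=arm.get_obs()["ee_rot"];print(Ro.from_quat([*q[1:],q[0]]).as_matrix())
cv2.imwrite("pics/crop0.png",cv2.resize(im[95:190,320:460],None,fx=5,fy=5,interpolation=cv2.INTER_NEAREST))
E
```

```text
rail [-0.06863251  0.99764201] 3.935447081412204 [array([0.64998358, 0.09051424, 0.041     ]), array([ 0.67256221, -0.23768867,  0.041     ])]
blue [363.88829787 129.44148936] [356 119  17  23 188] [ 0.66526532 -0.05609214  0.085     ]
green [418.59887006 110.02259887] [413 102  12  17 177] [ 0.70953355 -0.13405921  0.02      ]
red [361.4 116.5] [360 115   4   4  10] [ 0.69656248 -0.05467104  0.03      ]
[[-9.17992767e-01  3.96596853e-01 -4.63906403e-04]
 [ 3.96597115e-01  9.17992376e-01 -8.51637863e-04]
 [ 8.81056449e-05 -9.65781340e-04 -9.99999530e-01]]
```

View pics/crop0.png

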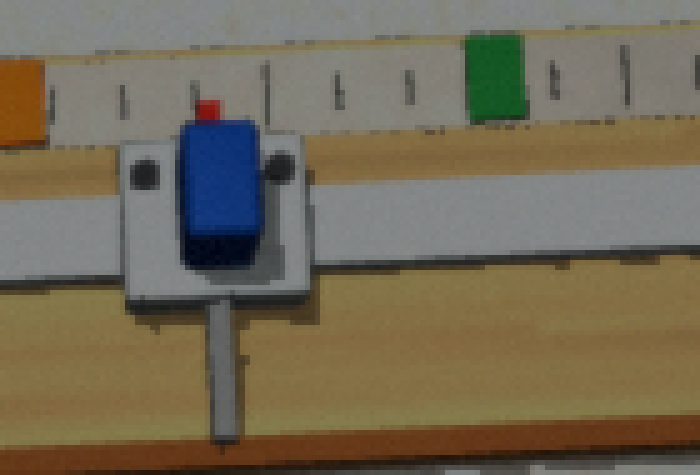

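The crop shows the blue top face centred at about (364.2,130.6), the red pointer at (361.5,116.7) and the green tile at (418.8,110.3). The travel is about 80 mm toward −y. I'll turn the tool so the fingers close along the rail, then go above the grip.

The manual's scale: shifts go in shares of 0.4 m and turns go in shares of pi/2 rad. Converting my numbers, -0.044 m is -0.11, -0.025 m is -0.0625, -0.159 rad is -0.1012.

>>> {"op": "nudge_tcp", "data": {
  "ticks": [0, 0, 0, 0, 0, -0.1012, 1, 0, 0, 0, 0, 0, -0.1012, 1, 0, 0, 0, 0, 0, -0.1012, 1, -0.0625, -0.11, 0, 0, 0, 0, 1, -0.0625, -0.11, 0, 0, 0, 0, 1, -0.0625, -0.11, 0, 0, 0, 0, 1, -0.0625, -0.11, 0, 0, 0, 0, 1, -0.0625, -0.11, 0, 0, 0, 0, 1, -0.0625, -0.11, 0, 0, 0, 0, 1, -0.0625, -0.11, 0, 0, 0, 0, 1]
}}

```text
time: 1.35
position: [0.4444, 0.2771, 0.2225]
ee_rot: [-0.0, -0.035, 0.999, -0.0]
ft_force: [0.9, -0.6, -0.1]
opening: 0.997
finger_force: 0.0
```

>>> {"op": "nudge_tcp", "data": {
  "ticks": [-0.0625, -0.11, 0, 0, 0, 0, 1, -0.0625, -0.11, 0, 0, 0, 0, 1, -0.0625, -0.11, 0, 0, 0, 0, 1, -0.0625, -0.11, 0, 0, 0, 0, 1, -0.0625, -0.11, 0, 0, 0, 0, 1, -0.0625, -0.11, 0, 0, 0, 0, 1, -0.0625, -0.11, 0, 0, 0, 0, 1, 0, 0, 0, 0, 0, 0, 1]
}}

```text
time: 2.35
position: [0.6407, -0.0194, 0.2216]
ee_rot: [-0.0, -0.033, 0.999, -0.0]
ft_force: [0.5, 0.1, -0.5]
opening: 1.001
finger_force: 0.0
```

```bash
cat >> m.py <<'E'
def togo(P):
    from scipy.spatial.transform import Rotation as Ro
    o=arm.get_obs();q=o["ee_rot"];R=Ro.from_quat([*q[1:],q[0]]).as_matrix()
    print("t",o["time"],"togo tool",R.T@(np.array(P)-o["position"]),"pos",o["position"],"toolz",R[:,2],"yaw err",np.degrees(np.arctan2(-R[0,1],R[1,1])),"F",o["ft_force"],"open",o["opening"],"q6",o["qpos"][5])
E
python3 - <<'E'
from m import *
P=ray("top",(364.2,130.6),.089);P[2]=.061;print(P);togo(P)
E
```

```text
[ 0.66283175 -0.05633854  0.061     ]
t 2.35 togo tool [-0.01979454 -0.03827822  0.16060903] pos [ 0.64066085 -0.01943071  0.22161934] toolz [-6.37981917e-04 -1.05035588e-04 -9.99999791e-01] yaw err 3.7774747723168627 F [ 0.49972817  0.05847995 -0.48665879] open 1.0005919536367607 q6 -1.7698706514169449
```

Converted, 0.04 m is 0.1, -0.038 m is -0.095.

>>> {"op": "nudge_tcp", "data": {
  "ticks": [-0.05, -0.095, 0, 0, 0, 0, 1, 0, 0, 0.1, 0, 0, 0, 1, 0, 0, 0.1, 0, 0, 0, 1, 0, 0, 0.1, 0, 0, 0, 1, 0, 0, 0.05, 0, 0, 0, 1, 0, 0, 0.05, 0, 0, 0, 1, 0, 0, 0, 0, 0, 0, 1, 0, 0, 0, 0, 0, 0, 1]
}}

```text
time: 3.35
position: [0.6626, -0.0529, 0.0634]
ee_rot: [0.001, -0.035, 0.999, -0.0]
ft_force: [0.7, -0.2, 0.6]
opening: 0.998
finger_force: 0.0
```

```bash
python3 - <<'E'
from m import *
togo((.66283,-.05634,.061))
im=arm.grab_frame("side");cv2.imwrite("pics/side1.png",im[60:300,150:470])
E
```

```text
t 3.35 togo tool [-2.14447035e-05 -3.40589290e-03  2.43566070e-03] pos [ 0.66256985 -0.05294357  0.06343508] toolz [ 1.06376851e-03 -9.09128054e-05 -9.99999430e-01] yaw err 3.97610874039356 F [ 0.6913366  -0.15470967  0.64192565] open 0.9984134083513048 q6 -1.8193699250319284
```

View pics/side1.png

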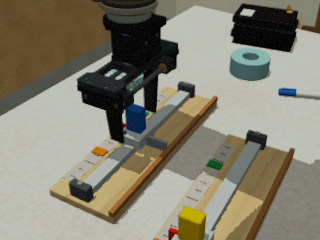

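The side crop shows the fingers straddling the blue grip at (136,118), clear of the carriage. I'll correct 3 mm and close.

Converted, -0.0034 m is -0.0085, 0.001 m is 0.0025.

>>> {"op": "nudge_tcp", "data": {
  "ticks": [0, -0.0085, 0.0025, 0, 0, 0, 1, 0, 0, 0, 0, 0, 0, 0, 0, 0, 0, 0, 0, 0, 0, 0, 0, 0, 0, 0, 0, 0, 0, 0, 0, 0, 0, 0, 0, 0, 0, 0, 0, 0, 0, 0, 0, 0, 0, 0, 0, 0, 0, 0, 0, 0, 0, 0, 0, 0]
}}

```text
time: 4.4
position: [0.6624, -0.0565, 0.0616]
ee_rot: [0.0, -0.035, 0.999, 0.0]
ft_force: [0.0, -0.4, 0.4]
opening: 0.317
finger_force: 0.0
```

```bash
python3 - <<'E'
from m import *
d=np.array([-.06863,.99764]);o=arm.get_obs()["position"]
im=cv2.imread("pics/top0.png");g=blobs(im,"green",(400,95,440,125))[0]
for z in(.018,.021):
    G=ray("top",(418.8,110.3),z);print("to slide along rail",(G[:2]-o[:2])@d,G)
togo(o)
E
```

```text
to slide along rail -0.08124035816484684 [ 0.70970857 -0.13463701  0.018     ]
to slide along rail -0.08073493508404825 [ 0.70886165 -0.13418865  0.021     ]
t 4.4 togo tool [0. 0. 0.] pos [ 0.6624301  -0.05645687  0.06160252] toolz [ 3.74424597e-05  7.49533192e-05 -9.99999996e-01] yaw err 3.96723996920228 F [ 0.00766016 -0.3650221   0.41314478] open 0.31669868099562287 q6 -1.824451627589999
```

Not closed yet; give it a few more still rows, then slide most of the way.

>>> {"op": "nudge_tcp", "data": {
  "ticks": [0, 0, 0, 0, 0, 0, 0, 0, 0, 0, 0, 0, 0, 0, 0, 0, 0, 0, 0, 0, 0, 0, 0, 0, 0, 0, 0, 0]
}}

```text
time: 4.9
position: [0.6625, -0.0564, 0.0616]
ee_rot: [0.0, -0.035, 0.999, 0.0]
ft_force: [0.5, 0.6, 0.4]
opening: 0.211
finger_force: 30.0
```

```bash
python3 -c "from m import *; togo((0.6680,-.1373,.0616))"
```

```text
t 4.9 togo tool [ 5.57878030e-05 -8.10580533e-02  2.06109877e-05] pos [ 0.66245418 -0.05643187  0.06163106] toolz [ 7.81074369e-05  1.34563303e-04 -9.99999988e-01] yaw err 3.9625492529240023 F [0.46027718 0.58462669 0.39851429] open 0.21132993421794696 q6 -1.8244133157925233
```

Gripped (20 mm opening, 30 N).

Converted, -0.02 m is -0.05, -0.015 m is -0.0375.

>>> {"op": "nudge_tcp", "data": {
  "ticks": [0, -0.0375, 0, 0, 0, 0, 0, 0, -0.05, 0, 0, 0, 0, 0, 0, -0.05, 0, 0, 0, 0, 0, 0, -0.0375, 0, 0, 0, 0, 0, 0, -0.025, 0, 0, 0, 0, 0, 0, 0, 0, 0, 0, 0, 0, 0, 0, 0, 0, 0, 0, 0, 0, 0, 0, 0, 0, 0, 0]
}}

```text
time: 5.9
position: [0.6679, -0.1362, 0.0616]
ee_rot: [-0.0, -0.035, 0.999, -0.0]
ft_force: [-1.8, -3.8, 0.7]
opening: 0.213
finger_force: 30.0
```

```bash
python3 - <<'E'
from m import *
togo((0.6680,-.1373,.0616))
im=arm.grab_frame("top");cv2.imwrite("pics/top2.png",im)
for k in("red","green"):
    for c,s in blobs(im,k,(380,95,450,140),3):print(k,c,s)
cv2.imwrite("pics/crop2.png",cv2.resize(im[90:190,340:480],None,fx=5,fy=5,interpolation=cv2.INTER_NEAREST))
s=arm.grab_frame("side");cv2.imwrite("pics/side2.png",cv2.resize(s[110:240,220:370],None,fx=4,fy=4))
E
```

```text
t 5.9 togo tool [-7.27431339e-05 -1.08448906e-03  3.84742110e-05] pos [ 0.66785211 -0.13622317  0.0616382 ] toolz [-1.54170111e-04 -2.79150717e-04 -9.99999949e-01] yaw err 3.983085888571344 F [-1.75743315 -3.83764383  0.66121451] open 0.2127450165944405 q6 -1.937967011912048
```

View pics/crop2.png

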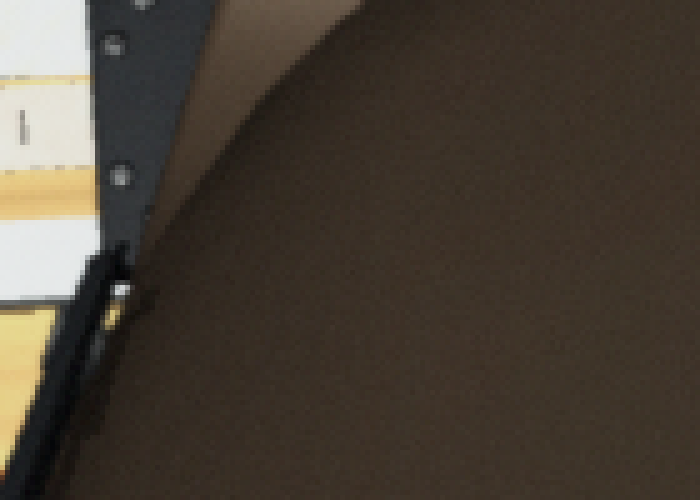

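View pics/side2.png

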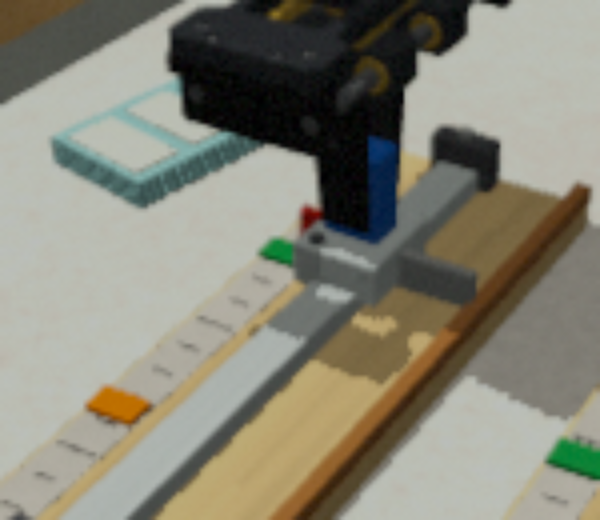

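The arm hides the top view. In the side view the carriage has reached the green tile at (280,250), with the pointer beside it. I'll add the last 1.1 mm, release, back off and check.

Converted, -0.0011 m is -0.0028.

>>> {"op": "nudge_tcp", "data": {
  "ticks": [0, -0.0028, 0, 0, 0, 0, 0, 0, 0, 0, 0, 0, 0, 0, 0, 0, 0, 0, 0, 0, 0, 0, 0, 0, 0, 0, 0, 0]
}}

```text
time: 6.5
position: [0.6679, -0.1371, 0.0616]
ee_rot: [-0.0, -0.035, 0.999, 0.0]
ft_force: [-3.0, 2.8, 2.3]
opening: 0.211
finger_force: 30.0
```

```bash
python3 -c "from m import *; togo((0.6680,-.1373,.0616))"
```

```text
t 6.5 togo tool [-5.10139587e-05 -1.87878179e-04  1.61632311e-05] pos [ 0.6679361  -0.13711611  0.06161624] toolz [-2.76850296e-04  3.16435466e-04 -9.99999912e-01] yaw err 3.972570474330706 F [-3.00897633  2.78632801  2.2617345 ] open 0.21050473223599936 q6 -1.9396775602596659
```

>>> {"op": "nudge_tcp", "data": {
  "ticks": [0, 0, 0, 0, 0, 0, 1, 0, 0, 0, 0, 0, 0, 1, 0, 0, 0, 0, 0, 0, 1, 0, 0, 0, 0, 0, 0, 1, 0, 0, 0, 0, 0, 0, 1, 0, 0, 0, 0, 0, 0, 1]
}}

```text
time: 7.25
position: [0.6681, -0.1374, 0.0616]
ee_rot: [0.0, -0.035, 0.999, 0.0]
ft_force: [-0.2, 0.8, -0.5]
opening: 0.784
finger_force: 0.0
```

>>> {"op": "nudge_tcp", "data": {
  "ticks": [0, 0, -0.075, 0, 0, 0, 1, 0, 0, -0.1, 0, 0, 0, 1, 0, 0, -0.125, 0, 0, 0, 1, 0, 0.125, -0.075, 0, 0, 0, 1, 0, 0.15, 0, 0, 0, 0, 1, 0, 0.15, 0, 0, 0, 0, 1, 0, 0.15, 0, 0, 0, 0, 1, 0, 0.15, 0, 0, 0, 0, 1, 0, 0, 0, 0, 0, 0, 1]
}}

```text
time: 8.38
position: [0.6472, 0.1559, 0.2117]
ee_rot: [0.0, -0.037, 0.999, 0.0]
ft_force: [0.4, -0.5, 0.6]
opening: 1.003
finger_force: 0.0
```

```bash
python3 - <<'E'
from m import *
im=arm.grab_frame("top");cv2.imwrite("pics/top3.png",im)
for k in("red","green"):
    for c,s in blobs(im,k,(380,95,450,140),3):print(k,c,s)
cv2.imwrite("pics/crop3.png",cv2.resize(im[90:190,360:500],None,fx=5,fy=5,interpolation=cv2.INTER_NEAREST))
E
```

```text
red [421.94117647 113.41176471] [420 112   5   4  17]
green [417.73333333 108.53333333] [413 102  11  17 135]
```

View pics/crop3.png

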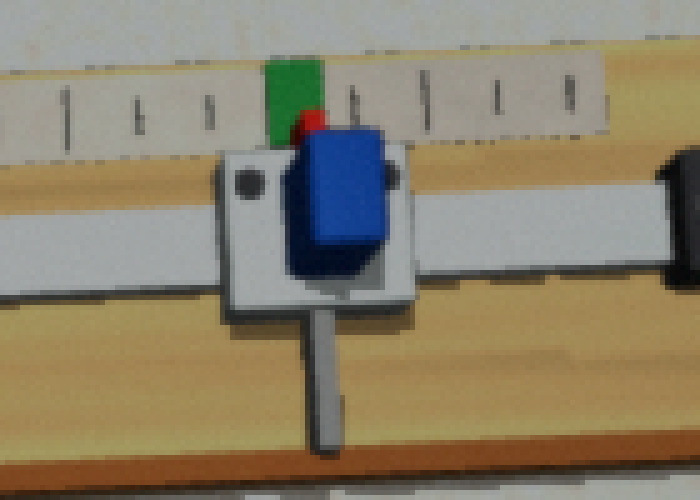

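The pointer is at about (422.6,113) and overlaps the green tile at (418.7,110), to the right of its centre. Part of that may be height parallax, so I'll measure at the proper heights in both views.

```bash
python3 - <<'E'
from m import *
im=cv2.imread("pics/top3.png");d,P=direction(im);print("rail",d,P)
f=lambda p:(p[0]/5+360-.1*0,p[1]/5+90)
# rail direction checks: board front lower edge & rear edge on crop, z=.015
a,b=ray("top",f((0,75)),.015),ray("top",f((700,38)),.015);e=(a-b)[:2];print("rear edge dir",e/np.linalg.norm(e))
s=arm.grab_frame("side");cv2.imwrite("pics/side3.png",cv2.resize(s[120:220,260:380],None,fx=6,fy=6,interpolation=cv2.INTER_NEAREST))
G=ray("top",f((294.5,102)),.02);print("G",G)
for n,p,z in(("grip top",f((347.5,185.5)),.089),("red z.03",f((314,112)),.03),("red z.045",f((314,112)),.045),("carriage L edge mid",f((226,232)),.045),("carriage R edge mid",f((411,221)),.045)):
    Q=ray("top",p,z);print(n,Q,"along",(Q-G)[:2]@d,"across",(Q-G)[:2]@[d[1],-d[0]])
o=cv2.imread("pics/top0.png")
E
```

```text
rail [-0.06843126  0.99765583] [array([0.64998016, 0.09104281, 0.041     ]), array([ 0.672528  , -0.23768105,  0.041     ])]
rear edge dir [-0.0675773   0.99771404]
G [ 0.70900405 -0.13447657  0.02      ]
grip top [ 0.66847259 -0.13734533  0.089     ] along -8.841938885461708e-05 across -0.04063276061876691
red z.03 [ 0.70346237 -0.13828993  0.03      ] along -0.003425198126586629 across -0.005789638604246018
red z.045 [ 0.69929035 -0.13592884  0.045     ] along -0.0007841508900884836 across -0.009790309595488017
carriage L edge mid [ 0.66631636 -0.1127163   0.045     ] along 0.024630433949187295 across -0.04109853583681923
carriage R edge mid [ 0.67003442 -0.16165272  0.045     ] along -0.024445702450507267 across -0.040737967899083266
```

View pics/side3.png

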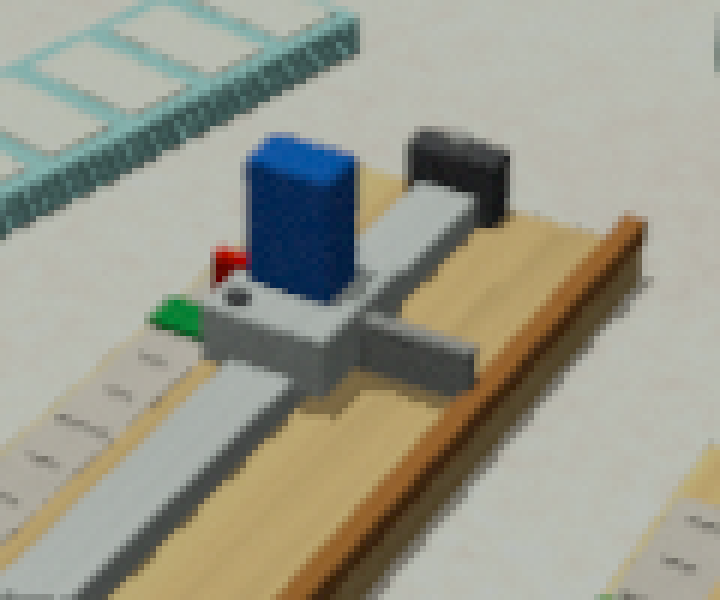

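The side view shows the pointer standing at carriage-top height beside the green tile, with the gripper clear. At their true heights the grip, the carriage and the pointer all lie within 1 mm of the mark's centre, and the first two within about 0.1 mm. The offset in the picture was parallax.

```bash
python3 -c "from cell import arm; print(arm.sign_off())"
```

```text
the job is handed in; nothing more can be done
None
```

The blue-gripped stop is released with its pointer centred on its green mark (grip and carriage measure within about 0.1 mm along the rail), the yellow stop was not touched, and the job is handed in at about 8.5 s of the 32 s allowed.

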